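# Pack out the gap beside the vial rack

### The job

On the sample tray there is an open gap between the grey fence and the white vial rack; a red flip plate on the rack either hangs down in the gap, making it narrow, or lies folded back on the rack, leaving it wide. Take the spacer block that fills the gap snugly as it is set now (neither too thick to go in nor leaving it loose), lower it into the gap until it stands fully home on the tray floor, and let go. Leave the plate as it is set.

Things in the scene. Friction and masses are not known exactly. Their poses are not given: they have to be found in the camera images.
- tray: Fixed aluminium tray, floor 6 mm thick. Gap along its x, from the grey fence's face (y = 0) towards +y: 37 mm to the white wall of the vial rack, or 25 mm to the hanging plate. Open above, 88 mm long in x between 8 mm strips. Sides straight to 39 mm above the bench, then lead-ins of 5 to 10 mm; blue vial caps 56 mm high. Origin: bench level, mid-length of the gap, on the fence's face; z up.
- plate (a joint): Red flip plate, 80 by 32 by 12 mm, hinged along the tray's x on the rack's top edge (tray y = 42 mm, 44 mm above the bench), held by its weight. 0 = hanging in the gap against the rack, gap 25 mm wide; about 4.6 rad = folded back on the rack, gap 37 mm wide. It starts in one or the other, never between.
- spacer_blue: Loose blue block on the bench, 40 mm long (x), 20 mm thick (y), 50 mm high, bottom 4 mm stepped in 3 mm; on top a centred black grip stem 22 (x) by 16 (y) mm, 50 to 90 mm above the bottom. 0.1 to 0.25 kg. Origin: centre of underside, z up. Fits the 25 mm gap; loose in 37 mm.
- spacer_orange: Loose orange block on the bench, 40 mm long (x), 32 mm thick (y), 50 mm high, bottom 4 mm stepped in 3 mm; on top a centred black grip stem 22 (x) by 16 (y) mm, 50 to 90 mm above the bottom. 0.1 to 0.25 kg. Origin: centre of underside, z up. Fits the 37 mm gap. A green one, 44 mm, is too thick for either; the three swap places, 95 mm or more apart.
Not all that is in view belongs to the job. Leave any purple look-alike of the tray alone.

How it is judged:
At the end, for the whole second after the job is handed in: The suiting spacer (blue for the 25 mm gap, orange for 37 mm) stands in the gap: underside within 6 mm of the tray floor, within 25 mm of the middle of the gap's length, upright within 10 degrees, lined up with the gap within 15 degrees, at rest (((value of joint plate below 0.3 rad and z of spacer_blue in the frame of tray between 0 and 0.012 m and x of spacer_blue in the frame of tray between -0.025 and 0.025 m and y of spacer_blue in the frame of tray between 0 and 0.04 m and angle between spacer_blue's own z axis and vertical below 0.17 rad and angle between the y axis of spacer_blue and the y axis of tray, either way round below 0.26 rad and linear speed of spacer_blue below 0.02 m/s) or (value of joint plate above 4.2 rad and z of spacer_orange in the frame of tray between 0 and 0.012 m and x of spacer_orange in the frame of tray between -0.025 and 0.025 m and y of spacer_orange in the frame of tray between 0 and 0.04 m and angle between spacer_orange's own z axis and vertical below 0.17 rad and angle between the y axis of spacer_orange and the y axis of tray, either way round below 0.26 rad and linear speed of spacer_orange below 0.02 m/s))); the robot touches nothing.
It fails at once if the flip plate is swung over out of its setting (value of joint plate between 1 and 3.6 rad).
It also fails if it takes over 35 s, if anything falls off the work surface, if the arm or the gripper's body presses on something with over 40 N, if the wrist force passes 120 N, or if a joint passes its speed limit or range.

### The arm

A 6-joint arm with a two-finger parallel gripper is mounted at the origin on the work surface. World frame = base frame: x ahead of the robot, y to its left, z up, the work surface at z = 0. Lengths are in m, angles in rad, forces in N, time in s.
With the tool pointing down it reaches from about 0.325 to 0.75 m from the base axis. Payload 7.6 kg.
Tool frame: the origin (TCP) lies on the centre line of the jaws, within the pads' length; the fingertips stand 11 mm ahead of it and the grasp point (between the pads) lies 8 mm behind it (r.tip_reach is the distance from the TCP to the fingertips, in m); z points along the fingers, y is the line along which they close (so a half turn about z gives the same grasp; the last joint's range is limited). The gripper opens to 85 mm and grips with 20 to 120 N. Pads are 22 mm wide; open, the fingers measure 114 mm over their backs; the gripper's body (76 mm by 85 mm) begins 54 mm behind the grasp point. The pads swing forward as they close: fully open they stand 13 mm farther back than shut.
Start: joints at [-1.184, 0.052, 1.401, -0, 1.689, -0.07], TCP at [0.232, -0.471, 0.242] pointing down, gripper open.
Joint ranges: [-2.9, 2.9], [-0.91, 2.17], [0.12, 2.37], [-1.06, 4.2], [0.26, 2.73], [-2.93, 2.93]. Speed limits (rad/s): [2.57, 2.57, 3.01, 3.14, 3.14, 3.14].

### API

Orientations are given as a unit quaternion [x, y, z, w].
In Python, from bench import r, grab_frame, camera_info gives the robot as it stands.
- The arm moves only by the tool step_arm, never from a script. Its argument "rows" is one flat list of numbers, 5 for each row, row after row: the closure, from 0 (fully open) to 1 (shut), then the shift along the tool's x, y, z normalised to -1 to 1, where 1 is 0.5 m, then the turn about the tool's z normalised to -1 to 1, where 1 is 2 rad. A call has 1 to 8 rows; each row shifts and turns the commanded pose from where the row before left it, along the tool's axes as they then stand; what a row does not reach is not made up. A row lasts 1/10 s, in which the tool goes at most 50 mm and 8.59 degrees, less where a joint would pass 70% of its speed; a pose out of reach is approached as far as the arm can. A call with a number of a shift or a turn outside -1 to 1 is refused whole. A call with a gripper value outside its range is refused whole. The fingers move at their own pace and stop on an object; the grip force is fixed at half the most. Time passes only in rows, so rows that do not move let the fingers close. It gives the time, the measured TCP pose, the force, the opening and the grip force at its end, in the units of the state.
- r.read_state(): the state, without advancing time (a new reading comes with each control period).
- grab_frame(name): name is "scene" or "top" or "wrist"; returns the picture (384x512x3 uint8, red, green, blue); there is no depth.
- camera_info(name): a dict with "fx", "fy", "cx", "cy" (pixels), "eye" and "attitude" of the camera in the world. Camera axes: x right, y down, z forward; pixel columns grow to the right and rows downward; lengths in m; the calibration is good to about 2 mm. A picture is of the moment at which its call begins: read the wrist's pose just before it. camera_info takes no time and is no camera call; for the wrist camera it gives the pose at the moment of the call.
- r.hand_in(): hands the job in; it is judged then, once.
The state is a dict: "time": time; "joint_pos": joint angles; "joint_vel": joint speeds; "joint_efforts": joint torques, N m; "eef_pos": TCP position; "ee_rot": TCP orientation; "force": force on the tool from outside, world axes, zero at the start; "moment": the same for the moment, N m; "opening": opening from 0.0 (shut) to 1.0 (fully open); "gripper_force": force on a finger pad.
Only numpy, scipy, OpenCV 4.12 (cv2) and the standard library are available. Lean on these libraries where they do the work, as an engineer would, in place of code of your own. Each camera call takes 0.05 s, during which the arm holds its last target. There are 200 camera calls.

## Working session

There is one attempt and no reset: what is moved stays moved. The work goes in short steps, Python scripts to look and compute and a tool call to move; the robot and the scene stay as the last step left them, time stands still between calls to the robot, and variables do not carry over. Pictures are saved under pics/ and viewed, at most 10 in all, crops included, and the job is handed in when it is done.

Besides the shell and the picture viewer there is one more tool, called after ">>>" as name(argument=value, ...), one argument or row to a line, values as JSON. step_arm: Moves the arm, as the interface text tells. Its arguments: {"type":"object","properties":{"rows":{"type":"array"}},"required":["rows"]}

```bash
mkdir -p pics
cat > h.py <<'E'
import numpy as np, cv2, json
from bench import r, grab_frame, camera_info
from scipy.spatial.transform import Rotation as R
def info(n):
    c=camera_info(n); return c
def rot(c):
    a=np.array(c["attitude"]); return a if a.shape==(3,3) else R.from_quat(a).as_matrix()
def ray(c,u,v):
    d=rot(c)@np.array([(u-c["cx"])/c["fx"],(v-c["cy"])/c["fy"],1.]); return np.array(c["eye"]),d/np.linalg.norm(d)
def plane(c,u,v,z):
    e,d=ray(c,u,v); return e+d*(z-e[2])/d[2]
def two(c1,p1,c2,p2):
    e1,d1=ray(c1,*p1); e2,d2=ray(c2,*p2)
    t=np.linalg.lstsq(np.c_[d1,-d2],e2-e1,rcond=None)[0]
    a=e1+t[0]*d1;b=e2+t[1]*d2
    return (a+b)/2,np.linalg.norm(a-b)
def proj(c,p):
    q=rot(c).T@(np.array(p)-np.array(c["eye"])); return c["fx"]*q[0]/q[2]+c["cx"],c["fy"]*q[1]/q[2]+c["cy"]
E
python3 - <<'E'
from h import *
for n in("scene","top","wrist"):
    c=info(n); print(n,c); cv2.imwrite(f"pics/{n}0.png",grab_frame(n)[:,:,::-1])
a=cv2.imread("pics/scene0.png");b=cv2.imread("pics/top0.png")
cv2.imwrite("pics/s0.png",cv2.resize(a,(800,600),interpolation=2)); cv2.imwrite("pics/t0.png",cv2.resize(b,(800,600),interpolation=2))
E
```

```text
scene {'fx': 495.05378734764173, 'fy': 495.05378734764173, 'cx': 257.18725037846013, 'cy': 191.9718623284392, 'eye': array([1.03112064, 0.76473166, 0.76351907]), 'attitude': array([ 0.2675711 ,  0.85580193, -0.42468703, -0.12509873])}
top {'fx': 419.3140971442229, 'fy': 419.3140971442229, 'cx': 248.68501774485094, 'cy': 197.39851571049047, 'eye': array([ 0.43068638, -0.02064127,  0.95660018]), 'attitude': array([ 0.71207563, -0.70048688,  0.02557993, -0.04015088])}
wrist {'fx': 265.4201416191756, 'fy': 265.4201416191756, 'cx': 255.2429288655292, 'cy': 190.36305810895053, 'eye': array([ 0.30152982, -0.43600171,  0.37304568]), 'attitude': array([ 0.83845511, -0.52256352, -0.08266631,  0.13071598])}
```

View pics/s0.png

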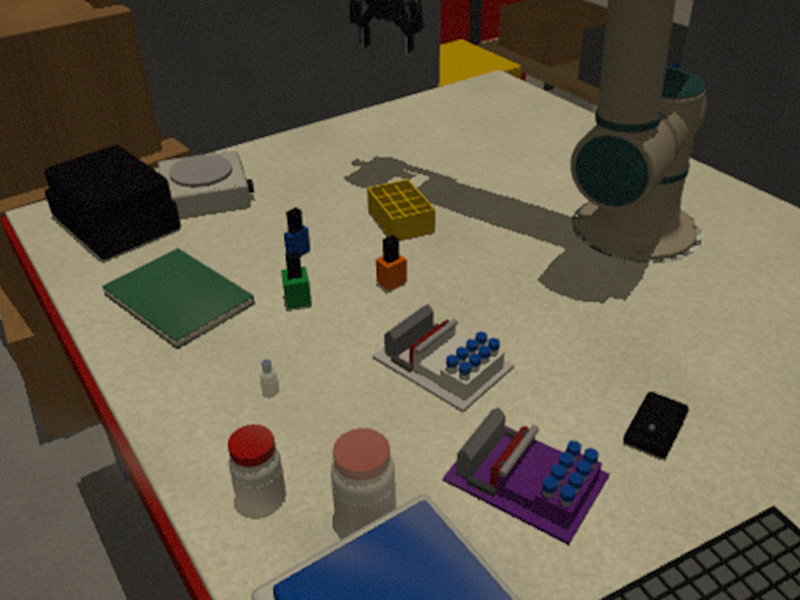

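View pics/t0.png

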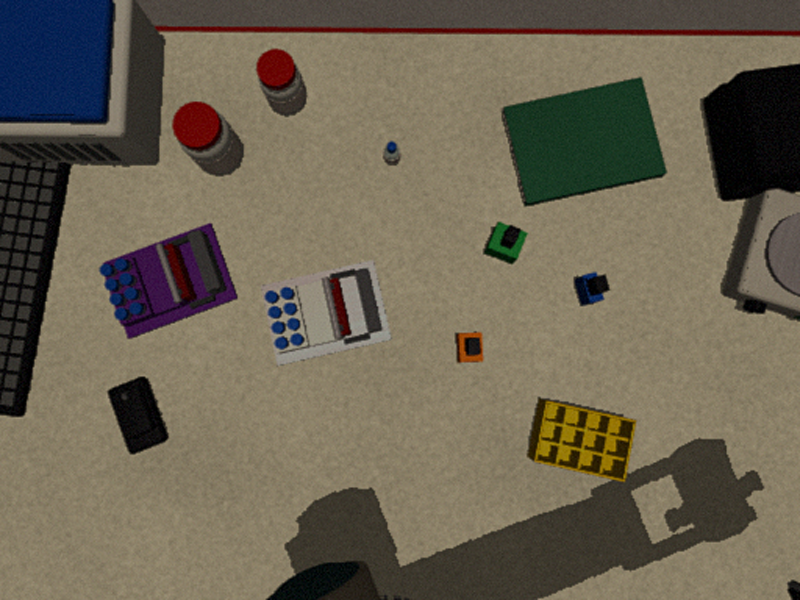

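Candidates (800x600 top view): white tray at (325,312) is the real one, since the purple tray at (170,280) is the look-alike. Spacers are green (506,242), blue (591,288) and orange (469,347). The plate looks like a narrow red strip, so I'll confirm with a crop and measure.

Run:
```python
from h import *
a=cv2.imread("pics/scene0.png");b=cv2.imread("pics/top0.png")
A=cv2.resize(a[185:270,225:340],(500,370),interpolation=cv2.INTER_CUBIC)
B=cv2.resize(b[160:240,160:255],(500,421),interpolation=cv2.INTER_CUBIC)[:370]
C=cv2.resize(b[135:240,285:395],(400,382)[:2],interpolation=cv2.INTER_CUBIC)
im=np.hstack([cv2.resize(A,(400,296)),cv2.resize(B,(400,296))])
C2=cv2.resize(a[125:200,170:270],(400,300),interpolation=cv2.INTER_CUBIC)
im=np.vstack([im,np.hstack([cv2.resize(C,(400,300)),C2])]); im=np.clip(im*1.5,0,255).astype('uint8')
cv2.imwrite("pics/crop1.png",im)
ct,cs=info("top"),info("scene")
def masks(im):
    h=cv2.cvtColor(im,cv2.COLOR_BGR2HSV)
    return dict(orange=cv2.inRange(h,(5,150,80),(16,255,255)),blue=cv2.inRange(h,(105,130,40),(125,255,255)),green=cv2.inRange(h,(50,130,40),(75,255,255)),red=cv2.inRange(h,(0,140,50),(4,255,255))|cv2.inRange(h,(172,140,50),(180,255,255)))
for n,im,c in(("top",b,ct),("scene",a,cs)):
  for k,m in masks(im).items():
    for q in cv2.findContours(m,0,2)[0]:
      ar=cv2.contourArea(q)
      if 12<ar<900:
        (x,y),wh,an=cv2.minAreaRect(q); print(n,k,round(x,1),round(y,1),np.round(wh,1),round(an),ar,np.round(plane(c,x,y,.05)[:2],3))
```

```text
top orange 300.5 222.0 [18. 15.] 90 253.5 [ 0.464 -0.114]
top blue 179.5 219.0 [6.4 6.4] 45 34.0 [0.466 0.148]
top blue 189.5 217.0 [6.4 6.4] 45 34.0 [0.47  0.126]
top blue 177.5 209.0 [6. 7.] 90 35.5 [0.487 0.153]
top blue 187.5 207.0 [6.4 6.4] 45 32.0 [0.492 0.131]
top blue 77.0 200.5 [7. 6.] 90 36.0 [0.502 0.374]
top blue 175.5 199.0 [6. 7.] 90 33.0 [0.509 0.158]
top blue 185.5 197.0 [6. 7.] 90 32.5 [0.514 0.136]
top blue 86.3 196.8 [7.1 7.8] 45 40.5 [0.511 0.354]
top blue 74.0 191.0 [6. 6.] 90 33.0 [0.523 0.382]
top blue 173.3 189.8 [7.1 6.4] 45 33.5 [0.529 0.164]
top blue 183.0 187.5 [6.4 6.4] 45 32.0 [0.535 0.143]
top blue 83.0 187.5 [7. 8.] 90 44.0 [0.531 0.363]
top blue 70.7 181.6 [7.2 6.7] 27 35.5 [0.544 0.391]
top blue 378.8 183.7 [18.   9.2] 73 54.5 [ 0.549 -0.282]
top blue 79.8 178.2 [7.1 7.8] 45 41.5 [0.552 0.371]
top blue 67.8 172.3 [7.1 6.4] 45 36.5 [0.565 0.398]
top blue 77.0 168.5 [7. 8.] 90 40.0 [0.573 0.378]
top blue 250.0 93.5 [5. 4.] 90 17.0 [ 0.747 -0.   ]
top green 324.0 153.4 [20.1 18.2] 22 208.0 [ 0.614 -0.164]
top red 216.9 195.5 [35.5  5.4] 77 123.5 [0.518 
[... 576 characters left out ...]
4 0.385]
scene blue 358.8 298.3 [10.  36.9] 34 246.5 [0.542 0.365]
scene blue 306.5 227.5 [ 7.8 31.2] 50 144.0 [0.498 0.156]
scene blue 298.0 223.5 [ 7.8 30.6] 52 135.0 [0.504 0.135]
scene blue 189.5 154.4 [17.7 14.7] 84 168.5 [ 0.567 -0.248]
scene green 189.2 183.7 [24.5 15.3] 82 276.5 [ 0.629 -0.132]
scene red 107.9 344.0 [94.5 10.6] 61 616.5 [0.96  0.194]
scene red 323.1 291.4 [ 7.2 41.1] 29 129.5 [0.585 0.315]
scene red 160.0 285.0 [26. 28.] 90 573.0 [0.829 0.124]
scene red 271.8 215.6 [ 7.3 34.7] 41 40.0 [0.535 0.081]
scene red 38.9 212.6 [166.4   8.2] 62 823.5 [ 0.961 -0.233]
scene red 320.0 12.5 [25. 24.] 90 257.5 [-0.462 -0.938]
scene red 291.0 13.5 [27. 18.] 90 437.0 [-0.35  -1.005]
```

View pics/crop1.png

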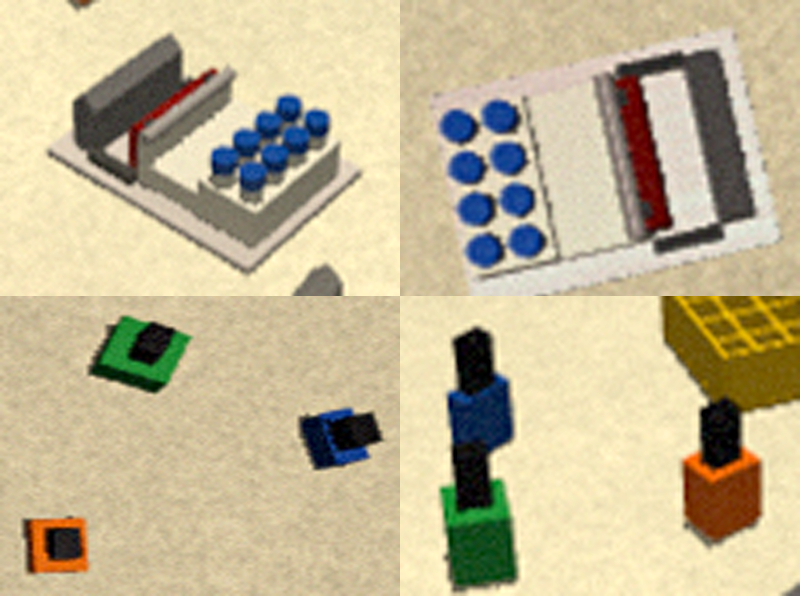

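The crop shows the white rack deck bare and the red strip hanging in the gap beside the lip (upper right crop, about (640,155)). The plate is down, so the gap is 25 mm and **blue** is the right block. In the full-size top image it sits at about (379,184), and its 20 mm thickness is clearly the thinnest of the three. Next I'll plan a wrist look.

```bash
cat >> h.py <<'E'
def tool():
    s=r.read_state(); return np.array(s["eef_pos"]),R.from_quat(s["ee_rot"]).as_matrix()
def delta(target,yaw=None):
    # yaw: wanted world angle of tool y line (mod pi)
    p,T=tool(); d=T.T@(np.array(target)-p); print("tool-frame shift mm",np.round(d*1000,1),"norm",np.round(d/.5,4))
    if yaw is not None:
        y0=np.arctan2(T[1,1],T[0,1]); k=(yaw-y0+np.pi/2)%np.pi-np.pi/2
        print("turn about world z deg",round(np.degrees(k),1),"norm about tool z (down)",round(-k/2,4),"j6",round(r.read_state()["joint_pos"][5],3))
E
python3 - <<'E'
from h import *
p,T=tool(); print(p,np.round(T,3).tolist()); c=info("wrist")
o=plane(c,c["cx"],c["cy"],.09); print("centre ray hits",o, "offset tool",T.T@(o-p), "cam in tool",T.T@(np.array(c["eye"])-p)); print(np.round(T.T@rot(c),3).tolist())
# stem top of blue: black near blob
b=cv2.imread("pics/top0.png");a=cv2.imread("pics/scene0.png")
for n,im,(x,y) in(("top",b,(383,183)),("scene",a,(189,142))):
    m=np.zeros(im.shape[:2],'uint8'); m[y-13:y+13,x-13:x+13]=cv2.inRange(im,(0,0,0),(38,34,30))[y-13:y+13,x-13:x+13]
    for q in cv2.findContours(m,0,2)[0]:
        if cv2.contourArea(q)>10: print(n,cv2.minAreaRect(q),cv2.boundingRect(q),np.round(plane(info(n),*cv2.minAreaRect(q)[0],.08),3))
E
```

```text
[ 0.23151226 -0.47097262  0.24168188] [[0.897, 0.441, -0.0], [0.441, -0.897, 0.001], [0.0, -0.001, -1.0]]
centre ray hits [ 0.219706   -0.47556805  0.09      ] offset tool [-0.01263587 -0.00090733  0.15168194] cam in tool [ 0.07827385 -0.0006403  -0.13147134]
[[-0.001, -0.952, -0.306], [1.0, -0.001, -0.001], [0.001, -0.306, 0.952]]
top ((371.9422912597656, 185.7884521484375), (17.45345115661621, 5.086935520172119), 74.74488067626953) (370, 177, 7, 18) [ 0.541 -0.259  0.08 ]
top ((381.7000732421875, 182.10000610351562), (10.75174331665039, 12.649109840393066), 71.56504821777344) (375, 176, 14, 13) [ 0.549 -0.28   0.08 ]
scene ((188.0135040283203, 141.0811004638672), (15.617903709411621, 8.548747062683105), 80.53767395019531) (184, 133, 10, 17) [ 0.559 -0.264  0.08 ]
```

>>> step_arm(
  rows=[0,0.093,-0.009,0,0,0,0.093,-0.009,0,0,0,0.093,-0.009,0,0,0,0.093,-0.009,0,0,0,0.093,-0.009,0,0,0,0.093,-0.009,0,0,0,0.093,-0.009,0,0,0,0.093,-0.009,0,0],
)

```text
time: 0.95
eef_pos: [0.5509, -0.2734, 0.242]
ee_rot: [0.974, 0.226, -0.0, -0.0]
force: [0.6, -0.0, -0.4]
opening: 0.997
gripper_force: 0.0
```

Run:
```python
from h import *
print(tool()[0], info("wrist")["eye"]); im=grab_frame("wrist")[:,:,::-1]
cv2.imwrite("pics/w1.png",im); json.dump({k:np.array(v).tolist() for k,v in info("wrist").items()},open("w1.json","w"))
```

```text
[ 0.55093692 -0.27343374  0.24195722] [ 0.62097604 -0.23833202  0.37341711]
```

View pics/w1.png

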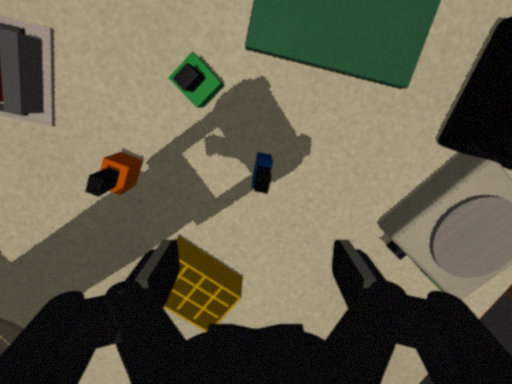

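The wrist view shows the blue block with its black stem at (262,178), green at (195,78), orange at (115,175) and the tray edge at left (20,75). I'll go closer for a second view, which also gives the height.

>>> step_arm(
  rows=[0,0,0,0.07,0,0,0,0,0.07,0,0,0,0,0,0],
)

```text
time: 1.3
eef_pos: [0.5473, -0.2733, 0.1658]
ee_rot: [0.974, 0.227, -0.004, -0.004]
force: [-0.4, 0.8, -0.6]
opening: 1.001
gripper_force: 0.0
```

Run:
```python
from h import *
print(tool()[0]); im=grab_frame("wrist")[:,:,::-1].copy()
cv2.imwrite("pics/w2.png",im); json.dump({k:np.array(v).tolist() for k,v in info("wrist").items()},open("w2.json","w"))
w1=cv2.imread("pics/w1.png")
f=lambda q:np.clip(q.astype(float)*2.2,0,255).astype('uint8')
A=cv2.resize(w1[145:200,235:290],(400,400),interpolation=2); c=proj(info("wrist"),plane(json.load(open("w1.json")),262,172,.07)); print(c)
x,y=map(int,c); x0=max(x-45,0);y0=max(y-45,0); print(x0,y0); B=cv2.resize(im[y0:y0+80,x0:x0+80],(400,400),interpolation=2)
cv2.imwrite("pics/c2.png",f(np.hstack([A,B])))
```

```text
[ 0.54733471 -0.27329556  0.16583292]
(np.float64(262.2623291453341), np.float64(180.88261344665742))
217 135
```

View pics/c2.png

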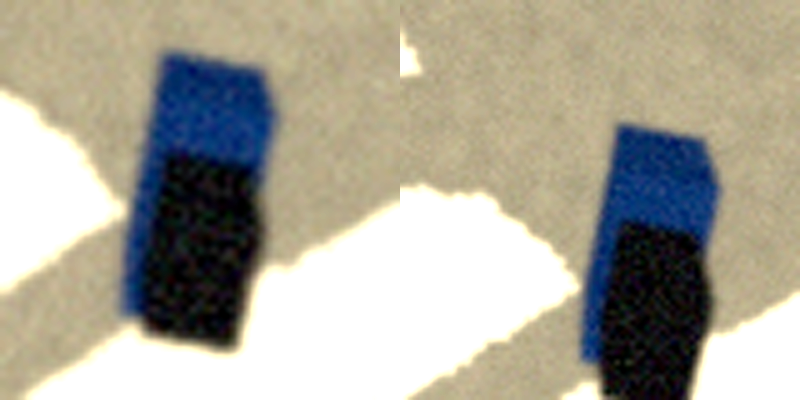

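Run:
```python
from h import *
w1=json.load(open("w1.json"));w2=json.load(open("w2.json"))
A=lambda x,y:(235+x/400*55-.4,145+y/400*55-.4); B=lambda x,y:(217+(x-400)/5-.4,135+y/5-.4)
print("stem top far-right", two(w1,A(262,214),w2,B(712,290)))
print("block bottom far L/R", two(w1,A(165,52),w2,B(620,125)),two(w1,A(262,70),w2,B(705,140)))
print("block top far right", two(w1,A(275,108),w2,B(718,186)))
q=[plane(w1,*A(*p),.09)[:2] for p in((262,214),(238,348),(140,330),(152,198))]
q=np.array(q);print(q.round(4).tolist(),q.mean(0)); 
for i in range(4): d=q[(i+1)%4]-q[i];print(np.linalg.norm(d).round(4),np.degrees(np.arctan2(d[1],d[0])).round(1)%180)
print(tool()); delta([*q.mean(0),.16])
```

```text
stem top far-right (array([ 0.58808137, -0.26503749,  0.18484546]), np.float64(0.0019023927674607303))
block bottom far L/R (array([ 0.60202091, -0.24768749,  0.20863377]), np.float64(0.00291224770212708)) (array([ 0.60180942, -0.25691758,  0.19328187]), np.float64(0.0010652285924917274))
block top far right (array([ 0.59935094, -0.25932523,  0.19540002]), np.float64(0.0008138319024308653))
[[0.5684, -0.2799], [0.5479, -0.2863], [0.5438, -0.2715], [0.5632, -0.2639]] [ 0.5557967  -0.27541341]
0.0215 17.5
0.0154 105.6
0.0209 21.4
0.0167 108.0
(array([ 0.54836713, -0.2740896 ,  0.16961504]), array([[ 0.89742744,  0.4411295 , -0.00536144],
       [ 0.4411483 , -0.8974292 ,  0.00300118],
       [-0.0034876 , -0.00505853, -0.99998112]]))
tool-frame shift mm [6.1 4.5 9.6] norm [0.0122 0.009  0.0191]
```

The second view was taken while the arm was still settling, and its baseline was poor. I'll take another one settled, with a sideways offset.

>>> step_arm(
  rows=[0,-0.05,0.1,0,0,0,-0.05,0.06,-0.06,0,0,0,0,0,0,0,0,0,0,0,0,0,0,0,0],
)

```text
time: 1.85
eef_pos: [0.5403, -0.3622, 0.2031]
ee_rot: [0.974, 0.227, 0.0, 0.0]
force: [0.0, -0.4, -1.1]
opening: 1.0
gripper_force: 0.0
```

Run:
```python
from h import *
c=info("wrist"); im=grab_frame("wrist")[:,:,::-1].copy(); print(tool()[0],np.array(c["eye"])-info("wrist")["eye"])
cv2.imwrite("pics/w3.png",im); json.dump({k:np.array(v).tolist() for k,v in c.items()},open("w3.json","w"))
x,y=map(int,proj(c,[.556,-.275,.07])); x0,y0=max(x-35,0),max(y-35,0); print(x0,y0)
f=lambda q:np.clip(q.astype(float)*2.2,0,255).astype('uint8')
cv2.imwrite("pics/c3.png",f(cv2.resize(im[y0:y0+70,x0:x0+70],(560,560),interpolation=2)))
```

```text
[ 0.54025136 -0.36175348  0.20246125] [-8.00577786e-05 -3.62030325e-04  6.37477130e-04]
148 97
```

View pics/c3.png

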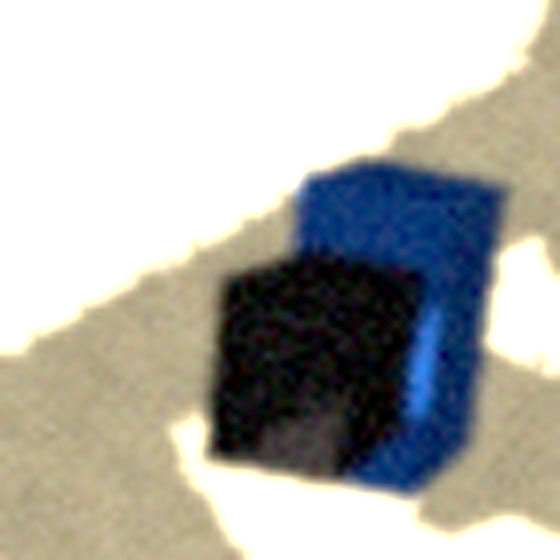

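Run:
```python
from h import *
w1=json.load(open("w1.json"));w3=json.load(open("w3.json"))
A=lambda x,y:(235+x/400*55-.4,145+y/400*55-.4); C=lambda x,y:(148+x/8-.4,97+y/8-.4)
for a,b in(((140,330),(210,457)),((238,348),(345,473)),((152,198),(222,280))): print(two(w1,A(*a),w3,C(*b)))
print("block top far-left / far right(bottom)",two(w1,A(275,108),w3,C(500,185)))
q=np.array([plane(w3,*C(*p),.09)[:2] for p in((210,457),(345,473),(222,280))]);print(q)
print("centre from w3",(q[1]+q[2])/2, "angles",[np.degrees(np.arctan2(*(v[::-1]))) for v in(q[2]-q[0],q[1]-q[0])])
# scene+top : stem top centroid
print(two(info("top"),(383.5,181),info("scene"),(188.5,135)))
```

```text
(array([ 0.53547826, -0.27427984,  0.07050334]), np.float64(0.005121538404466228))
(array([ 0.54036162, -0.29011702,  0.07013654]), np.float64(0.004028167159996171))
(array([ 0.55514913, -0.26662776,  0.06480207]), np.float64(0.00494832886562221))
block top far-left / far right(bottom) (array([ 0.57162038, -0.28586896,  0.00787255]), np.float64(0.00022532794870006262))
[[ 0.5385183  -0.27807431]
 [ 0.5436714  -0.29281081]
 [ 0.55799069 -0.2721217 ]]
centre from w3 [ 0.55083105 -0.28246625] angles [np.float64(16.998126315515968), np.float64(-70.72614886009532)]
(array([ 0.54930351, -0.28076332,  0.08741594]), np.float64(0.0020113251249919803))
```

w1 was also unsettled. The settled w3 view and the top+scene triangulation agree: stem at about (0.550,-0.282), top at about 0.087 to 0.09, x-axis yaw about 18°. I'll move above it, aligned.

Run:
```python
from h import *
delta([.550,-.282,.185],np.radians(108))
```

```text
tool-frame shift mm [ 44.  -67.2  17.5] norm [ 0.088  -0.1344  0.035 ]
turn about world z deg -8.2 norm about tool z (down) 0.0718 j6 0.466
```

>>> step_arm(
  rows=[0,0.044,-0.067,0.017,0,0,0.044,-0.067,0.018,0,0,0,0,0,0.036,0,0,0,0,0.036,0,0,0,0,0,0,0,0,0,0,0,0,0,0,0],
)

```text
time: 2.6
eef_pos: [0.5499, -0.283, 0.1847]
ee_rot: [0.988, 0.157, -0.0, -0.0]
force: [0.6, -0.5, -0.5]
opening: 0.999
gripper_force: 0.0
```

Run:
```python
from h import *
c=info("wrist"); im=grab_frame("wrist")[:,:,::-1].copy(); print(tool(),np.array(c["eye"])-info("wrist")["eye"])
cv2.imwrite("pics/w4.png",im); json.dump({k:np.array(v).tolist() for k,v in c.items()},open("w4.json","w"))
x,y=map(int,proj(c,[.550,-.282,.07])); x0,y0=max(x-40,0),max(y-45,0); print(x0,y0)
f=lambda q:np.clip(q.astype(float)*2.2,0,255).astype('uint8')
cv2.imwrite("pics/c4.png",f(cv2.resize(im[y0:y0+70,x0:x0+70],(560,560),interpolation=2)))
```

```text
(array([ 0.54994154, -0.28314405,  0.18474688]), array([[ 9.51136142e-01,  3.08771800e-01, -1.26173835e-04],
       [ 3.08771805e-01, -9.51136148e-01,  2.11652146e-05],
       [-1.13473274e-04, -5.90899234e-05, -9.99999992e-01]])) [ 1.77758629e-05  1.74707846e-04 -1.86938056e-05]
215 144
```

View pics/c4.png

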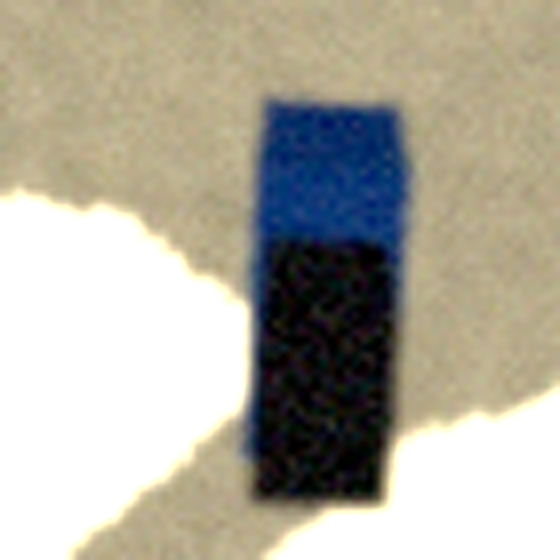

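Run:
```python
from h import *
w4=json.load(open("w4.json"));w3=json.load(open("w3.json"))
D=lambda x,y:(215+x/8-.4,144+y/8-.4); C=lambda x,y:(148+x/8-.4,97+y/8-.4)
P=[]
for a,b in(((254,497),(210,457)),((383,501),(345,473))): P.append(two(w4,D(*a),w3,C(*b))); print(P[-1])
p,T=tool()
q=np.array([plane(w4,*D(*x),.09) for x in((254,497),(383,501))]);print(q)
print("in tool mm",[(T.T@(x-p)*1000).round(1) for x in q]); d=q[1]-q[0]; print("edge ang world",np.degrees(np.arctan2(d[1],d[0]))%180)
```

```text
(array([ 0.53767824, -0.27754703,  0.08759342]), np.float64(0.00027091212082051597))
(array([ 0.54205949, -0.29211448,  0.08668374]), np.float64(0.0014324810641037438))
[[ 0.53845095 -0.27731103  0.09      ]
 [ 0.54252708 -0.29145448  0.09      ]]
in tool mm [array([-9.1, -9.1, 94.7]), array([-9.6,  5.6, 94.7])]
edge ang world 106.07694534988111
```

Stem height is confirmed at about 0.087. Descending to grasp.

>>> step_arm(
  rows=[0,0.003,-0.0035,0.07,0.0175,0,0,0,0.08,0,0,0,0,0.06,0,0,0,0,0.023,0,0.5,0,0,0,0,1,0,0,0,0,1,0,0,0,0,1,0,0,0,0],
)

```text
time: 3.45
eef_pos: [0.5517, -0.2816, 0.0703]
ee_rot: [0.99, 0.138, 0.001, 0.001]
force: [0.1, -0.6, 1.1]
opening: 0.329
gripper_force: 0.0
```

>>> step_arm(
  rows=[1,0,0,0,0,1,0,0,0,0,1,0,0,0,0,1,0,0,0,0],
)

```text
time: 3.85
eef_pos: [0.5515, -0.2816, 0.0698]
ee_rot: [0.99, 0.138, 0.001, 0.001]
force: [0.3, 0.2, 4.7]
opening: 0.177
gripper_force: 59.3
```

Gripped: opening is 15 mm and force is 59 N. Lifting.

>>> step_arm(
  rows=[1,0,0,-0.05,0,1,0,0,-0.08,0,1,0,0,-0.1,0,1,0,0,-0.1,0,1,0,0,0,0],
)

```text
time: 4.35
eef_pos: [0.5528, -0.2822, 0.2425]
ee_rot: [0.99, 0.138, 0.006, 0.004]
force: [0.6, -0.1, -0.6]
opening: 0.176
gripper_force: 58.7
```

Run:
```python
from h import *
delta([.44,-.01,.235]); delta([.44,.08,.235])
b=cv2.imread("pics/top0.png"); ct=info("top")
c=np.array([[179.5,219],[177.5,209],[175.5,199],[173.3,189.8],[189.5,217],[187.5,207],[185.5,197],[183,187.5]])
P=np.array([plane(ct,*x,.056)[:2] for x in c]); d=P[3]-P[0]+P[7]-P[4]; print(P.round(4).tolist(),"tray x angle",np.degrees(np.arctan2(d[1],d[0])))
print("red", plane(ct,216.9,195.5,.045))
```

```text
tool-frame shift mm [ -33.9 -292.7    4.2] norm [-0.0677 -0.5855  0.0084]
tool-frame shift mm [  -9.2 -379.3    3.5] norm [-0.0184 -0.7585  0.0071]
[[0.4655, 0.1469], [0.487, 0.152], [0.5086, 0.157], [0.5286, 0.1625], [0.4702, 0.1254], [0.4917, 0.1304], [0.5133, 0.1354], [0.5339, 0.1415]] tray x angle 14.018677054163563
red [0.51865314 0.06853294 0.045     ]
```

>>> step_arm(
  rows=[1,-0.01,-0.084,0,0,1,-0.01,-0.084,0,0,1,-0.01,-0.084,0,0,1,-0.01,-0.084,0,0,1,-0.01,-0.084,0,0,1,-0.01,-0.084,0,0,1,-0.01,-0.08,0,0],
)

```text
time: 5.05
eef_pos: [0.4358, -0.0083, 0.2323]
ee_rot: [0.99, 0.138, -0.001, -0.0]
force: [0.6, -1.5, -0.5]
opening: 0.177
gripper_force: 59.0
```

>>> step_arm(
  rows=[1,0,0,0,0,1,0,0,0,0,1,0,0,0,0,1,0,0,0,0],
)

```text
time: 5.45
eef_pos: [0.4373, -0.0108, 0.2329]
ee_rot: [0.99, 0.138, -0.0, 0.0]
force: [1.0, 0.3, -1.2]
opening: 0.181
gripper_force: 59.1
```

Run:
```python
from h import *
c=info("wrist"); im=grab_frame("wrist")[:,:,::-1].copy(); print(tool()[0],r.read_state()["joint_pos"])
cv2.imwrite("pics/w5.png",im); json.dump({k:np.array(v).tolist() for k,v in c.items()},open("w5.json","w"))
cv2.imwrite("pics/c5.png",np.clip(cv2.resize(im,(800,600),interpolation=2)*1.6,0,255).astype('uint8'))
```

```text
[ 0.43730713 -0.01072128  0.23293899] [-1.08846182e-01 -1.96499485e-01  1.65548481e+00 -1.96374354e-04
  1.68335557e+00  1.18565065e+00]
```

View pics/c5.png

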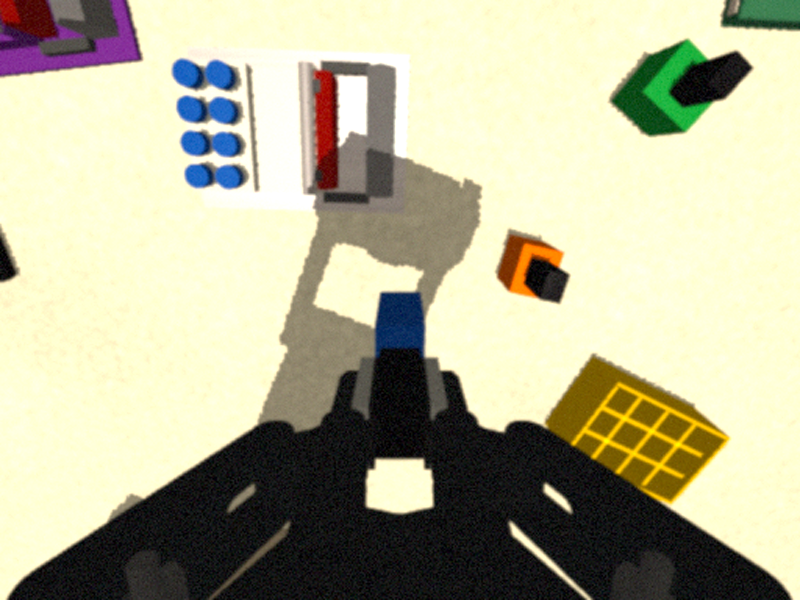

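The view shows the white tray with the gap at about (350,130), the red plate at (327,130), the fence at (382,130), and the blue block held straight at (400,320). I'll take a second view from the side.

>>> step_arm(
  rows=[1,0,-0.06,0,0.009,1,0,-0.08,0,0.009,1,0,0,0,0,1,0,0,0,0,1,0,0,0,0,1,0,0,0,0],
)

```text
time: 6.1
eef_pos: [0.4189, 0.0567, 0.2332]
ee_rot: [0.993, 0.12, -0.0, 0.0]
force: [-0.7, -0.1, -1.1]
opening: 0.178
gripper_force: 59.4
```

Run:
```python
from h import *
c=info("wrist"); im=grab_frame("wrist")[:,:,::-1].copy(); print(tool()[0])
cv2.imwrite("pics/w6.png",im); json.dump({k:np.array(v).tolist() for k,v in c.items()},open("w6.json","w"))
w5=cv2.imread("pics/w5.png")
x,y=map(int,proj(c,[.53,.055,.03])); x0,y0=max(x-50,0),max(y-57,0); print(x0,y0)
A=cv2.resize(w5[25:140,185:275],(400,511),interpolation=2);B=cv2.resize(im[y0:y0+115,x0:x0+90],(400,511),interpolation=2)
cv2.imwrite("pics/c6.png",np.clip(np.hstack([A,B])*1.3,0,255).astype('uint8'))
```

```text
[0.41885365 0.05679997 0.23317315]
230 21
```

View pics/c6.png

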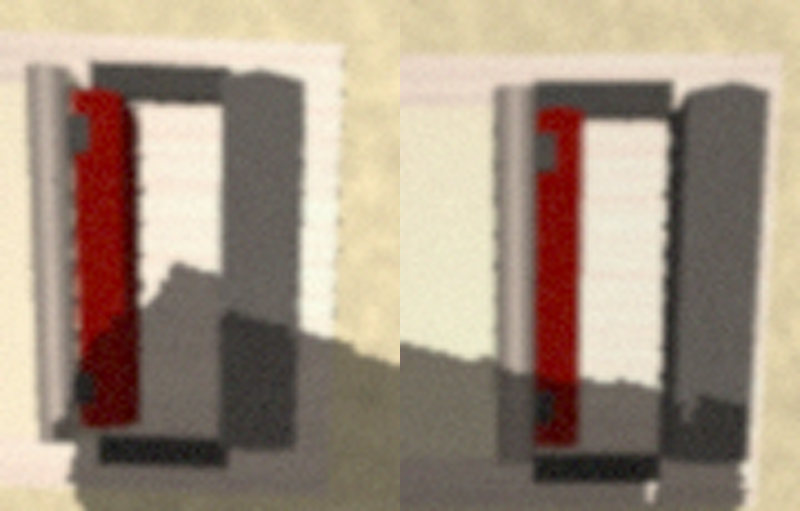

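```bash
cat > m.py <<'E'
from h import *
w5=json.load(open("w5.json"));w6=json.load(open("w6.json"));k=90/400
A=lambda x,y:(185+x*k-.4,25+y*k-.4); B=lambda x,y:(230+(x-400)*k-.4,21+y*k-.4)
print("plate far R",two(w5,A(125,92),w6,B(582,108))); print("plate far L",two(w5,A(73,92),w6,B(536,108)))
print("strip far-edge L",two(w5,A(92,64),w6,B(536,82)),"R",two(w5,A(229,68),w6,B(672,82)))
print("strip near-edge L",two(w5,A(100,465),w6,B(536,482)),"R",two(w5,A(228,465),w6,B(658,482)))
print("fence outer far",two(w5,A(303,82),w6,B(768,92)),"near",two(w5,A(293,447),w6,B(747,460)))
E
python3 - <<'E'
from m import *
f=plane(w6,*B(668,122),.006);n=plane(w6,*B(660,450),.006);d=(f-n)[:2];ang=np.arctan2(d[1],d[0]);print("fence foot",f,n,"ang",np.degrees(ang))
X=np.array([np.cos(ang),np.sin(ang)]);Y=np.array([-X[1],X[0]])
for z in(.04,.044,.05):
  for q in((582,108),(577,445),(536,108),(538,445)):
    p=plane(w6,*B(*q),z)[:2]-n[:2]; print(z,q,"x",round(p@X*1000,1),"y",round(p@Y*1000,1))
E
```

```text
plate far R (array([0.56079037, 0.07457578, 0.03155667]), np.float64(0.0004361396459064327))
plate far L (array([0.55643197, 0.08556261, 0.03897146]), np.float64(0.0008394045416989418))
strip far-edge L (array([0.56745847, 0.0878787 , 0.01350472]), np.float64(0.00040037280532836174)) R (array([0.57643721, 0.05293388, 0.01221867]), np.float64(4.9602036371508016e-05))
strip near-edge L (array([0.4672889 , 0.06288243, 0.01609787]), np.float64(0.0006405298955806398)) R (array([0.47577116, 0.02757436, 0.00688286]), np.float64(0.0006557069796154857))
fence outer far (array([0.57327882, 0.03138873, 0.04063714]), np.float64(0.00011323812603290566)) near (array([0.4885991 , 0.0105135 , 0.04027871]), np.float64(0.0003649420159012417))
fence foot [0.56834517 0.05091705 0.006     ] [0.48442726 0.0293154  0.006     ] ang 14.435346879294729
0.04 (582, 108) x 83.8 y 25.2
0.04 (577, 445) x 3.6 y 26.2
0.04 (536, 108) x 84.0 y 36.6
0.04 (538, 445) x 3.7 y 36.6
0.044 (582, 108) x 83.1 y 25.5
0.044 (577, 445) x 3.8 y 26.4
0.044 (536, 108) x 83.2 y 36.6
0.044 (538, 445) x 4.0 y 36.7
0.05 (582, 108) x 81.9 y 25.8
0.05 (577, 445) x 4.2 y 26.7
0.05 (536, 108) x 82.1 y 36.7
0.05 (538, 445) x 4.3 y 36.8
```

Run:
```python
from h import *
w6=json.load(open("w6.json"));im=cv2.imread("pics/w6.png");p,T=tool()
h=cv2.cvtColor(im,cv2.COLOR_BGR2HSV);m=cv2.inRange(h,(100,120,30),(128,255,255));m[:170]=0
for row in range(180,235,4):
    xs=np.where(m[row,200:320])[0]+200
    if len(xs)>5:
        z0=p[2]-.070
        o=[]
        for u in(xs.min(),xs.max()+0.):
            e,d=ray(w6,u,row); d=T.T@d; e=T.T@(e-p); t=(.0201-e[0])/d[0]; q=e+t*d; o+=[round(q[1]*1000,1),round(q[2]*1000,1)]
        print(row,xs.min(),xs.max(),"end-face plane: yL,zL,yR,zR tool mm",o)
a=np.radians(14.3);Y=np.array([-np.sin(a),np.cos(a)]);
t=np.array([.5267,.0402])+Y*.0125; print(t); delta([*t,.22],a+np.pi/2)
```

```text
188 245 266 end-face plane: yL,zL,yR,zR tool mm [np.float64(-8.2), np.float64(55.0), np.float64(7.2), np.float64(54.9)]
192 244 267 end-face plane: yL,zL,yR,zR tool mm [np.float64(-8.6), np.float64(45.5), np.float64(7.6), np.float64(45.5)]
196 243 268 end-face plane: yL,zL,yR,zR tool mm [np.float64(-8.9), np.float64(36.9), np.float64(7.9), np.float64(36.9)]
200 242 269 end-face plane: yL,zL,yR,zR tool mm [np.float64(-9.2), np.float64(29.0), np.float64(8.2), np.float64(29.0)]
204 242 270 end-face plane: yL,zL,yR,zR tool mm [np.float64(-8.8), np.float64(21.8), np.float64(8.4), np.float64(21.7)]
208 241 270 end-face plane: yL,zL,yR,zR tool mm [np.float64(-9.1), np.float64(15.1), np.float64(8.1), np.float64(15.1)]
212 241 271 end-face plane: yL,zL,yR,zR tool mm [np.float64(-8.8), np.float64(8.9), np.float64(8.3), np.float64(8.9)]
216 241 271 end-face plane: yL,zL,yR,zR tool mm [np.float64(-8.5), np.float64(3.2), np.float64(8.0), np.float64(3.2)]
220 241 270 end-face plane: yL,zL,yR,zR tool mm [np.float64(-8.2), np.float64(-2.2), np.float64(7.2), np.float64(-2.2)]
[0.52361251 0.0523127 ]
tool-frame shift mm [100.7  29.3  13.2] norm [0.2014 0.0586 0.0263]
turn about world z deg 0.5 norm about tool z (down) -0.0047 j6 1.378
```

The block is centred and hangs straight in the hand. Moving above the gap.

>>> step_arm(
  rows=[1,0.05,0.0146,0,-0.0047,1,0.05,0.0147,0,0,1,0.05,0.0147,0.03,0,1,0.051,0.0146,0.05,0,1,0,0,0.05,0,1,0,0,0,0,1,0,0,0,0,1,0,0,0,0],
)

```text
time: 6.95
eef_pos: [0.5238, 0.0538, 0.1704]
ee_rot: [0.992, 0.125, 0.002, 0.0]
force: [0.7, -0.3, -0.8]
opening: 0.177
gripper_force: 59.4
```

Run:
```python
from h import *
a=np.radians(14.3); s=r.read_state(); print(s["eef_pos"],s["gripper_force"]); delta([.5236,.0523,.076],a+np.pi/2)
```

```text
[0.52380598 0.05378416 0.1703509 ] 59.40826892852783
tool-frame shift mm [-0.8  1.3 94.3] norm [-0.0017  0.0026  0.1887]
turn about world z deg -0.1 norm about tool z (down) 0.0007 j6 1.352
```

>>> step_arm(
  rows=[1,-0.0015,0.0025,0.03,0,1,0,0,0.04,0,1,0,0,0.03,0,1,0,0,0,0,1,0,0,0,0,1,0,0,0,0],
)

```text
time: 7.55
eef_pos: [0.5234, 0.0526, 0.1194]
ee_rot: [0.992, 0.125, 0.001, 0.0]
force: [-0.0, 0.4, -1.1]
opening: 0.177
gripper_force: 59.4
```

Run:
```python
from h import *
a=np.radians(14.3); s=r.read_state(); print(s["eef_pos"],s["force"]); delta([.5236,.0523,.076],a+np.pi/2)
```

```text
[0.52341526 0.05261943 0.11942155] [-0.01599663  0.42704972 -1.12937476]
tool-frame shift mm [ 0.   0.3 43.4] norm [0.     0.0007 0.0868]
turn about world z deg -0.1 norm about tool z (down) 0.0008 j6 1.35
```

Within 0.3 mm of target. Lowering gently.

>>> step_arm(
  rows=[1,0,0.0007,0.014,0,1,0,0,0.014,0,1,0,0,0.014,0,1,0,0,0.014,0,1,0,0,0,0],
)

```text
time: 8.05
eef_pos: [0.5221, 0.0522, 0.0887]
ee_rot: [0.992, 0.125, -0.001, -0.0]
force: [-0.5, -0.0, -1.8]
opening: 0.177
gripper_force: 59.4
```

>>> step_arm(
  rows=[1,0,0,0.012,0,1,0,0,0.012,0,1,0,0,0,0,1,0,0,0,0],
)

```text
time: 8.45
eef_pos: [0.5229, 0.0522, 0.0782]
ee_rot: [0.992, 0.125, -0.0, 0.0]
force: [0.1, -0.4, -1.5]
opening: 0.175
gripper_force: 59.4
```

>>> step_arm(
  rows=[1,0,0,0.003,0,1,0,0,0,0,1,0,0,0.002,0,1,0,0,0,0],
)

```text
time: 8.85
eef_pos: [0.523, 0.0522, 0.0758]
ee_rot: [0.992, 0.125, 0.0, 0.0]
force: [0.2, 0.7, -0.4]
opening: 0.176
gripper_force: 59.5
```

>>> step_arm(
  rows=[1,0,0,0.002,0,1,0,0,0,0,1,0,0,0,0],
)

```text
time: 9.15
eef_pos: [0.5231, 0.0522, 0.0757]
ee_rot: [0.992, 0.125, 0.0, 0.0]
force: [-2.1, -0.2, 5.8]
opening: 0.178
gripper_force: 60.5
```

Floor contact is felt at the expected height (+5.8 N at z = 0.0757). Releasing and withdrawing.

>>> step_arm(
  rows=[0.5,0,0,0,0,0.5,0,0,0,0,0.4,0,0,0,0,0.4,0,0,0,0],
)

```text
time: 9.55
eef_pos: [0.5229, 0.0522, 0.0747]
ee_rot: [0.992, 0.125, -0.0, 0.0]
force: [-0.1, -0.1, -0.3]
opening: 0.6
gripper_force: 0.0
```

>>> step_arm(
  rows=[0.4,0,0,-0.03,0,0.4,0,0,-0.06,0,0.4,0,0,-0.1,0,0.4,0,0,-0.08,0,0.4,-0.08,0,0,0,0.4,-0.08,0,0,0,0.4,0,0,0,0,0.4,0,0,0,0],
)

```text
time: 10.35
eef_pos: [0.4454, 0.0323, 0.2102]
ee_rot: [0.992, 0.125, 0.001, 0.0]
force: [0.1, 0.0, 1.0]
opening: 0.602
gripper_force: 0.0
```

Run:
```python
from h import *
c=info("wrist");w=grab_frame("wrist")[:,:,::-1];s=grab_frame("scene")[:,:,::-1]; print(tool()[0])
x,y=map(int,proj(c,[.5236,.0523,.05]));x0,y0=max(x-50,0),max(y-50,0)
f=lambda i:cv2.resize(i,(400,400),interpolation=2)
cv2.imwrite("pics/end.png",np.clip(np.hstack([f(w[y0:y0+100,x0:x0+100]),f(s[175:265,230:320])])*1.5,0,255).astype('uint8'))
```

```text
[0.44618815 0.03247596 0.21008744]
```

View pics/end.png

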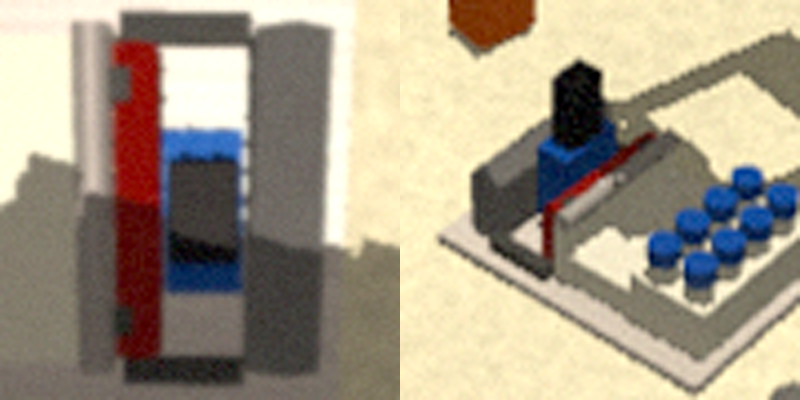

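The blue block stands upright and aligned in mid-gap ((200,210) in the left crop). The red plate still hangs, and the gripper is clear.

```bash
python3 -c "
from bench import r
print(r.hand_in())"
```

```text
the job is handed in; nothing more can be done
None
```

The plate was hanging (25 mm gap), so I lowered the blue spacer into the middle of the gap, onto the tray floor, let go and handed the job in at about 10.5 s; no verdict came back, but the last pictures show it upright and lined up, the plate still hanging and the gripper clear.

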